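Load a seed dish under the spring flap of a seed counter

TASK

Load the blue-rimmed seed dish into the seed counter: with one fingertip press the orange paddle down to hold the spring-closed flap open, and with the other fingertip push the dish along its lane under the flap until it rests against the back stop. Keep the flap held open until the dish is all the way in, then let it close over the dish and move clear. Only push the dish, never lift or tip it, and leave the other things on the bench where they are.

Things in the scene. Friction and masses are not known exactly. Their poses are not given: they have to be found in the camera images.
- counter: seed counter, fixed low white and grey machine. Origin: on the bench under the middle of the bay mouth; x points along the lane into the bay (push direction), y left, z up; mm below are in this frame. Grey deck, top z 15, x -170 to 64, y -43 to 43. Two white rails, 61 mm apart inside, 6 thick, tops z 23, guide the dish along y 0. Bay x 0 to 64, under the flap.
- bay (a point): centre of the bay floor (counter x 36, y 0, z 15 mm): where the dish's origin is when it touches the back stop. The stop is the face at x 64 of the white housing (x 64 to 149, y -50 to 100, 48 mm high, dark display on top to z 51).
- flap (a joint): angle (rad) of the spring-closed flap: 0 closed, 0.42 wide open (stop). The hinge line runs along the counter's x at y 44, z 40 mm, between two lugs (x -10 to 75, y 38 to 50, up to z 44). Pressing the orange paddle left of the hinge lifts the hood right of it; 3 to 5 N on the paddle opens it, the spring shuts it when let go. At 0.30 rad and more the dish passes freely under.
- skirt (a point): middle of the lower edge of the orange skirt that bars the mouth when closed: counter x 0 to 3, y -14 to -30, down to z 17 mm. It hangs from the front edge of the clear hood, a flat plate x 0 to 62, y 41 to -36, z 34 to 37 (closed); wide open the hood's right edge is up at z 72. Skirt and hood are part of the flap and turn with it.
- notch (a point): middle of the finger notch in the front edge of the clear hood (counter x 0 to 22, y -14 to 16 mm, open towards -x): it lets the finger that pushes the dish, held upright, follow it about 8 mm past the mouth, as far as the back stop needs. Part of the flap.
- paddle (a point): top of the orange press paddle (counter x -44, y 94), part of the flap: flat plate, counter x -97 to 40, y 69 to 123 mm, 3 thick, top z 37 closed, free beneath. Pressed to 0.30 / 0.42 rad its top is at z 24 / 20 at y 87 and slopes down to the left. So a fingertip on it and one as high behind the dish (deck z 15, dish top z 31) work together. 
- dish: the round clear seed dish to load, blue rim, white floor with dark seeds, 56 mm diameter, 16 mm high, about 40 g. Origin: centre of its underside. It stands on the deck in the lane, outside the mouth, its centre 45 to 110 mm before the mouth.
- spare_dish: bystander: empty dish with green rim on the bench right of the counter, 56 mm diameter, 16 mm high, origin centre of underside
- seed_jar: bystander: amber jar with white cap, 40 mm diameter, 65 mm high, right of the lane, origin centre of underside
- tweezers: bystander: steel tweezers 120 mm long lying right of the lane, 5 mm high, origin at their middle
- brush: bystander: small brush 170 mm long lying left of the paddle, origin at its middle, handle to its -x
- orange_bowl: bystander: orange bowl, 120 mm wide, 50 mm high, origin centre of underside
- green_bowl: bystander: green bowl, 110 mm wide, 45 mm high, origin centre of underside
- tray: bystander: white open tray 300 x 220 x 60 mm with seeds, on the left, origin centre of underside
Mind the look-alikes: they are no part of the job. Leave any purple look-alike of the dish alone.

How it is judged:
By the outcome, as a careful person would: the job done as asked, in the order asked, and still so for the second after the job is handed in, with the robot touching nothing.
It also fails if it takes over 51 s, if anything falls off the work surface, if the arm or the gripper's body presses on something with over 40 N, if the wrist force passes 120 N, or if a joint passes its speed limit or range.

ROBOT

A 6-joint arm with a two-finger parallel gripper is mounted at the origin on the work surface. World frame = base frame: x ahead of the robot, y to its left, z up, the work surface at z = 0. Lengths are in m, angles in degrees, forces in N, time in s.
With the tool pointing down it reaches from about 0.375 to 0.9 m from the base axis. Payload 3.1 kg.
Tool frame: the origin (TCP) lies midway between the tips of the shut fingers; the grasp point (between the pads) lies bot.hold_point_z behind it (bot.hold_point_z is the distance from the TCP to the grasp point, in m); z points along the fingers, y is the direction in which the jaws open and shut (so a half turn about z gives the same grasp; the last joint's range is limited). The gripper opens to 87 mm and grips with 3 to 60 N. Pads are 19 mm wide; open, the fingers measure 117 mm over their backs; the gripper's body (75 mm by 190 mm) begins 51 mm behind the grasp point.
Start: joints at [56.694, 30.224, 82.088, -0, 67.689, -10.227], TCP at [0.245, 0.575, 0.223] pointing down, gripper open.
Joint ranges: [-176.69, 176.69], [-43.24, 126.21], [12.49, 139.97], [-82, 262], [0, 151.66], [-163.58, 163.58]. Speed limits (degrees/s): [159.86, 159.86, 180, 180, 180, 180].

INTERFACE

Orientations are given as a 3x3 rotation matrix whose columns are the frame's x, y, z axes.
In Python, from rig import bot, vision, hand_in gives the robot as it stands. The module is installed in compiled form; this text tells all that it offers.
- The arm moves only by the shell command python3 -m handwheel 'ROWS'. ROWS is JSON, a list of rows, each an object of numbers: "hand": the gripper's target within -1 to 1 (fully open at 1, half-way at 0, shut at -1); "dx", "dy", "dz": the shift along the world's x, y, z in cm; "wx", "wy", "wz": the turn, a rotation vector about the world's x, y, z in rad. In form: [{"hand": .., "dx": .., "dy": .., "dz": .., "wx": .., "wy": .., "wz": ..}, ...]. A call has 1 to 10 rows; each row shifts and turns the commanded pose from where the row before left it; what a row does not reach is not made up. A row lasts 1/10 s, in which the tool goes at most 50 mm and 8.59 degrees, less where a joint would pass 70% of its speed; a pose out of reach is approached as far as the arm can. A call with a gripper value outside its range is refused whole. The fingers move at their own pace and stop on an object; the grip force is fixed at half the most. Time passes only in rows, so rows that do not move let the fingers close. It gives the time, the measured TCP pose, the force and the opening at its end, in the units of the state.
- bot.read_state(): the state, without advancing time (a new reading comes with each control period).
- vision.capture(name): name is "side" or "top"; returns (picture, depth): 384x512x3 uint8, red, green, blue; 384x512 float32, m along the optical axis (not along the pixel's ray), 0 where there is no reading.
- vision.get_calibration(name): a dict with "fx", "fy", "cx", "cy" (pixels), "k1" (the pictures are not rectified: a ray, as slopes to the right and down, at radius r is drawn at 1 + k1 r^2 times it, then the intrinsics apply), "rvec" (rotation vector, rad) and "tvec" (3), from world to camera coordinates, as OpenCV has them. Camera axes: x right, y down, z forward; pixel columns grow to the right and rows downward; lengths in m; the calibration is good to about 2 mm. A picture is of the moment at which its call begins. get_calibration takes no time and is no camera call.
- hand_in(): hands the job in, once; it reports no verdict.
The state is a dict: "time_s": time; "joint_positions": joint angles; "qvel": joint speeds; "tau": joint torques, N m; "position": TCP position; "tcp_rot": TCP orientation; "force": force on the tool from outside, world axes, zero at the start; "moment": the same for the moment, N m; "opening": opening from 0.0 (shut) to 1.0 (fully open).
Only numpy, scipy, OpenCV 4.12 (cv2) and the standard library are available. Lean on these libraries where they do the work, as an engineer would, in place of code of your own. Each camera call takes 0.05 s, during which the arm holds its last target.

## Working session

There is one attempt and no reset: what is moved stays moved. The work goes in short steps, Python scripts to look and compute and a shell command to move; the robot and the scene stay as the last step left them, time stands still between calls to the robot, and variables do not carry over. Pictures are saved under pics/ and viewed, and the job is handed in when it is done.

```bash
mkdir -p pics
cat > h.py <<'E'
import numpy as np, cv2
from rig import bot, vision
def cal(n):
    c=vision.get_calibration(n); R=cv2.Rodrigues(np.array(c["rvec"],float))[0]; t=np.array(c["tvec"],float).ravel()
    return c,R,t
def ray(n,u,v):
    c,R,t=cal(n); xd=(u-c["cx"])/c["fx"]; yd=(v-c["cy"])/c["fy"]
    rd=np.hypot(xd,yd); r=rd
    for _ in range(30): r=rd/(1+c["k1"]*r*r)
    s=r/rd if rd>0 else 1
    d=R.T@np.array([xd*s,yd*s,1]); o=-R.T@t
    return o,d
def onz(n,u,v,z):
    o,d=ray(n,u,v); return o+d*(z-o[2])/d[2]
def proj(n,P):
    c,R,t=cal(n); p=R@np.asarray(P,float)+t; x,y=p[0]/p[2],p[1]/p[2]; k=1+c["k1"]*(x*x+y*y)
    return np.array([c["fx"]*x*k+c["cx"],c["fy"]*y*k+c["cy"]])
E
python3 - <<'E'
from h import *
for n in("side","top"):
    p,d=vision.capture(n); cv2.imwrite(f"pics/{n}0.png",p[:,:,::-1]); np.savez(f"pics/{n}0.npz",p=p,d=d)
    c,R,t=cal(n); print(n,c,-R.T@t)
s=bot.read_state(); print(s); print(bot.hold_point_z)
E
```

```text
side {'fx': 438.9259931749862, 'fy': 438.9259931749862, 'cx': 256.5587264333307, 'cy': 183.17162122311262, 'k1': -0.13750235511281747, 'rvec': array([ 2.42717911, -0.2962312 ,  0.09643435]), 'tvec': array([-0.50809669,  0.16297785,  1.2032585 ])} [ 0.34763606 -0.75336599  1.0218336 ]
top {'fx': 432.0113427009183, 'fy': 432.0113427009183, 'cx': 255.83797146339205, 'cy': 184.66362773412692, 'k1': -0.06465734594308727, 'rvec': array([ 2.16536154, -2.20589473,  0.05700504]), 'tvec': array([0.04178726, 0.51489591, 1.30133762])} [0.43461097 0.02076857 1.33079884]
{'time_s': 0.1, 'joint_positions': array([ 5.66938540e+01,  3.02756453e+01,  8.21477552e+01, -3.52778336e-03,
        6.76899359e+01, -1.02258623e+01]), 'qvel': array([ 0.08056973, -0.06190013, -0.11107572,  0.09653293, -0.05877586,
       -0.09378688]), 'tau': array([ 4.22271305e-04, -4.40985310e+01, -1.77149373e+01,  6.34676311e-02,
        5.33160672e-02, -3.87831608e-05]), 'position': array([0.24462263, 0.57442801, 0.22165514]), 'tcp_rot': array([[-9.19965483e-01,  3.91997999e-01, -1.03858873e-03],
       [ 3.91999264e-01,  9.19963988e-01, -1.68446606e-03],
       [ 2.95156902e-04, -1.95677664e-03, -9.99998042e-01]]), 'force': array([-0.38819987,  0.89076403, -0.12784596]), 'moment': array([-0.01458189, -0.00698675,  0.01236565]), 'opening': 1.0016567062851496}
0.0187
```

View pics/side0.png

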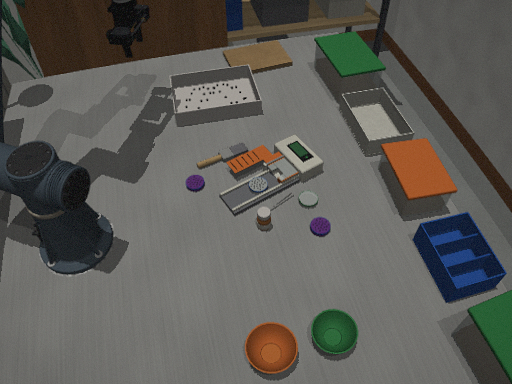

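View pics/top0.png

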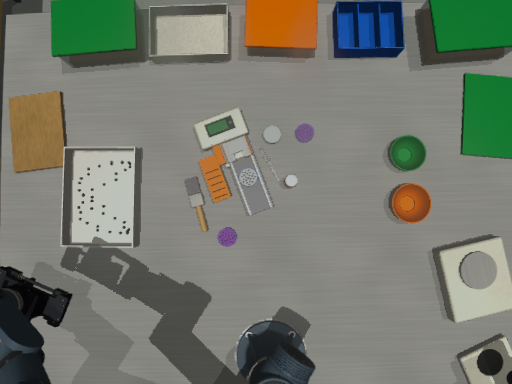

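The top view shows the counter at about (235,165): the housing at (221,128), the dish at (249,177), the paddle at (214,174), purple look-alikes at (304,132) and (227,236), and the jar at (291,181). I'll zoom in on the counter.

Run:
```python
import numpy as np,cv2
p=np.load("pics/top0.npz")["p"][100:245,175:320,::-1]; cv2.imwrite("pics/topz.png",cv2.resize(p,None,fx=4.1,fy=4.1,interpolation=cv2.INTER_CUBIC))
p=np.load("pics/side0.npz")["p"][130:240,190:340,::-1]; cv2.imwrite("pics/sidez.png",cv2.resize(p,None,fx=5,fy=5,interpolation=cv2.INTER_CUBIC))
```

```text
(no output)
```

View pics/topz.png

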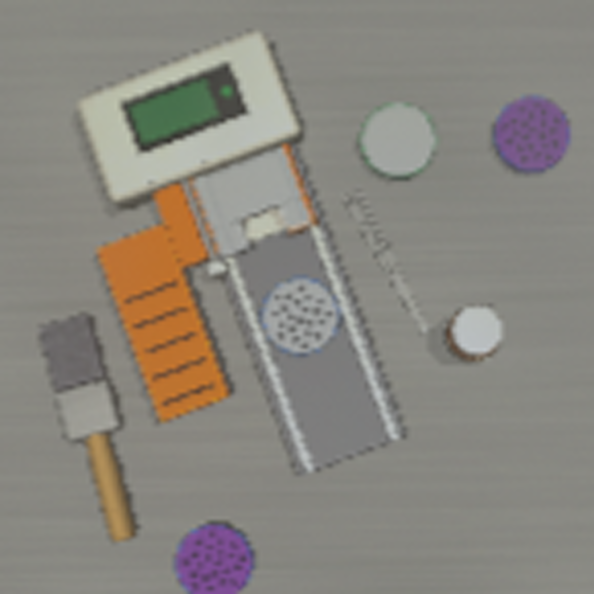

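View pics/sidez.png

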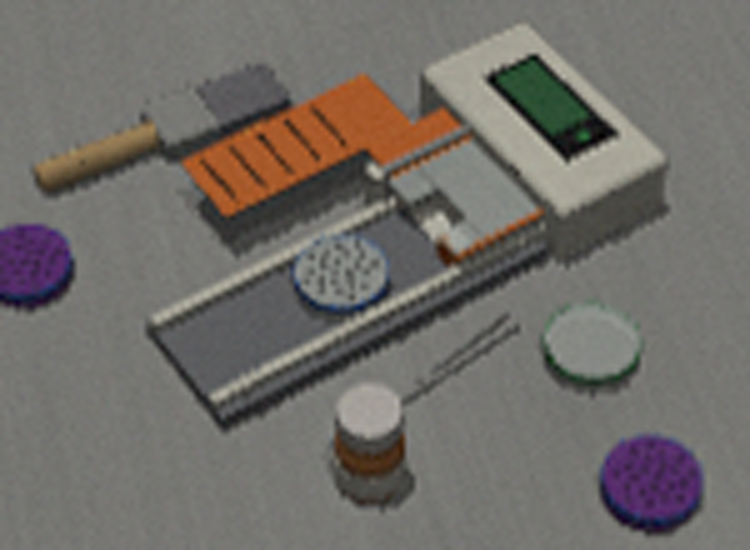

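```bash
cat > m.py <<'E'
from h import *
from scipy.spatial.transform import Rotation
def kab(A,B):
    a=A.mean(0);b=B.mean(0);H=(A-a).T@(B-b); th=np.arctan2(H[0,1]-H[1,0],H[0,0]+H[1,1])
    R=np.array([[np.cos(th),-np.sin(th)],[np.sin(th),np.cos(th)]]); return th,R,b-R@a
E
python3 - <<'E'
from m import *
Z=lambda u,v:((u+.5)/4.1-.5+175,(v+.5)/4.1-.5+100)
pts=[((80,100),(149,100,48)),((263,32),(149,-50,48)),((300,135),(64,-50,48)),((117,203),(64,100,48)),
((98,247),(40,123,37)),((160,421),(-97,123,37)),((232,395),(-97,69,37))]
A=np.array([q[1][:2] for q in pts])/1000.
B=np.array([onz("top",*Z(*q[0]),q[1][2]/1000)[:2] for q in pts])
th,R,t=kab(A,B); print("top",np.degrees(th),t*1000); print(((A@R.T+t-B)@R*1000).round(1))
def inv(P): return R.T@(P[:2]-t)*1000
# side
Zs=lambda u,v:((u+.5)/5-.5+190,(v+.5)/5-.5+130)
ps=[((525,25),(149,100,48)),((667,160),(149,-50,48)),((562,213),(64,-50,48)),((423,70),(64,100,48)),((363,73),(40,123,37)),((183,160),(-97,123,37)),((230,216),(-97,69,37))]
A2=np.array([q[1][:2] for q in ps])/1000.
B2=np.array([onz("side",*Zs(*q[0]),q[1][2]/1000)[:2] for q in ps])
th2,R2,t2=kab(A2,B2); print("side",np.degrees(th2),t2*1000); print(((A2@R2.T+t2-B2)@R2*1000).round(1))
P=onz("top",*Z(300,315),.031); print("dish rim world",P, "counter",inv(P), "side dish",onz("side",*Zs(341,271),.031))
P=onz("side",*Zs(341,271),.031);print(R2.T@(P[:2]-t2)*1000)
for n,u,v,z in [("laneL",303,473,.02),("laneR",403,437,.02),("skirtR",315,222,.035),("notch",265,225,.015)]:
    P=onz("top",*Z(u,v),z);print(n,P,inv(P))
for n,u,v,z in [("jar cap",475,331,.065),("spare",398,140,.016),("brush",87,430,.01),("brush head end",65,320,.01),("brush headR",93,316,.01),("handle end",123,540,.01),("purple",215,562,.016)]:
    P=onz("top",*Z(u,v),z);print(n,P,inv(P))
E
```

```text
top 19.3213843448153 [594.39047793  74.70375587]
[[ 2.9  3.1]
 [ 2.6 -3.4]
 [-0.9 -4.5]
 [-0.7  2.7]
 [-0.9  0.7]
 [-1.7 -0.3]
 [-1.2  1.7]]
side 19.146025192703867 [596.21575821  73.74689247]
[[ 5.6  4.7]
 [ 3.1 -2.8]
 [-2.9 -3.4]
 [-1.7  2.5]
 [ 1.1 -2.1]
 [-2.4  0.1]
 [-2.9  1.1]]
dish rim world [0.53995004 0.05593167 0.031     ] counter [-57.58527912   0.29772659] side dish [0.54032333 0.05399527 0.031     ]
[-59.27885642  -0.3276516 ]
laneL [0.42375859 0.05602197 0.02      ] [-167.2026613    38.82681855]
laneR [ 0.44896317 -0.01835168  0.02      ] [-168.0254249   -39.69728306]
skirtR [0.60812097 0.04360675 0.035     ] [  2.66819863 -33.88851252]
notch [0.60927951 0.08140334 0.015     ] [16.26710966  1.39596248]
jar cap [ 0.52332526 -0.07012314  0.065     ] [-114.98103789 -113.15677764]
spare [ 0.67135787 -0.01935712  0.016     ] [  41.51079568 -114.22908111]
brush [0.45855148 0.21714267 0.01      ] [-81.05993255 179.36099086]
brush head end [0.54128405 0.23288696 0.01      ] [  2.22220054 166.84507922]
brush headR [0.54388523 0.21177616 0.01      ] [ -2.30798412 146.06264584]
handle end [0.37624584 0.19116009 0.01      ] [-167.32668291  182.07400208]
purple [0.35916533 0.12237373 0.016     ] [-206.20428456  122.81323286]
```

Both views agree to about 2 mm: mouth at about (0.595, 0.0743), lane at 19.2°, dish centre at counter x of about -58, y 0. Next I work out the hover target. I'll set the opening to about 79 mm so the inner edge of the paddle finger lands near y 88.

```bash
cat >> m.py <<'E'
TH=np.radians(19.23); T=np.array([.5952,.0743]); RC=np.array([[np.cos(TH),-np.sin(TH)],[np.sin(TH),np.cos(TH)]])
def c2w(x,y): return T+RC@np.array([x,y])/1000
def w2c(P): return RC.T@(np.asarray(P)[:2]-T)*1000
def st():
    s=bot.read_state(); R=s["tcp_rot"]; P=s["position"]
    print("t",round(s["time_s"],2),"w",(P*1000).round(1),"c",w2c(P).round(1),"yaw(c)",round(np.degrees(np.arctan2(R[1,1],R[0,1])-TH)-90,2),"tilt",R[:2,2].round(4),"F",s["force"].round(2),"op",round(s["opening"],3),"q",s["joint_positions"].round(1))
def go(x,y,z,n=1):
    P=bot.read_state()["position"]; d=(np.r_[c2w(x,y),z/1000]-P)*100; print("need cm",d.round(2),"per row",(d/n).round(3))
E
python3 -c "
from m import *
st(); go(-95.6,47.7,200,20)"
```

```text
t 0.1 w [244.6 574.4 221.7] c [-166.3  587.7] yaw(c) -42.31 tilt [-0.001  -0.0017] F [-0.39  0.89 -0.13] op 1.002 q [ 56.7  30.3  82.1  -0.   67.7 -10.2]
need cm [ 24.46 -48.66  -2.17] per row [ 1.223 -2.433 -0.108]
```

```bash
python3 -m handwheel '[{"hand":0.816,"dx":1.2,"dy":-2.4,"dz":0,"wz":0.06},{"hand":0.816,"dx":1.2,"dy":-2.4,"dz":0,"wz":0.06},{"hand":0.816,"dx":1.2,"dy":-2.4,"dz":0,"wz":0.06},{"hand":0.816,"dx":1.2,"dy":-2.4,"dz":0,"wz":0.06},{"hand":0.816,"dx":1.2,"dy":-2.4,"dz":0,"wz":0.06},{"hand":0.816,"dx":1.2,"dy":-2.4,"dz":0,"wz":0.06},{"hand":0.816,"dx":1.2,"dy":-2.4,"dz":0,"wz":0.06},{"hand":0.816,"dx":1.2,"dy":-2.4,"dz":0,"wz":0.06},{"hand":0.816,"dx":1.2,"dy":-2.4,"dz":0,"wz":0.06},{"hand":0.816,"dx":1.2,"dy":-2.4,"dz":0,"wz":0.06}]'
python3 -m handwheel '[{"hand":0.816,"dx":1.2,"dy":-2.4,"dz":0,"wz":0.03},{"hand":0.816,"dx":1.2,"dy":-2.4},{"hand":0.816,"dx":1.2,"dy":-2.4},{"hand":0.816,"dx":1.2,"dy":-2.4},{"hand":0.816,"dx":1.2,"dy":-2.4},{"hand":0.816,"dx":1.2,"dy":-2.4},{"hand":0.816,"dx":1.2,"dy":-2.4},{"hand":0.816,"dx":1.2,"dy":-2.4},{"hand":0.816},{"hand":0.816}]'
python3 -c "
from m import *
st(); go(-95.6,47.7,90,5)"
```

```text
t 0.1 w [244.6 574.4 221.7] c [-166.3  587.7] yaw(c) -42.31 tilt [-0.001  -0.0017] F [-0.39  0.89 -0.13] op 1.002 q [ 56.7  30.3  82.1  -0.   67.7 -10.2]
need cm [ 24.46 -48.66 -13.17] per row [ 4.892 -9.732 -2.633]invalid input
invalid input
```

```bash
python3 -m handwheel '[{"hand":0.816,"dx":1.2,"dy":-2.4,"dz":0,"wx":0,"wy":0,"wz":0.06},{"hand":0.816,"dx":1.2,"dy":-2.4,"dz":0,"wx":0,"wy":0,"wz":0.06},{"hand":0.816,"dx":1.2,"dy":-2.4,"dz":0,"wx":0,"wy":0,"wz":0.06},{"hand":0.816,"dx":1.2,"dy":-2.4,"dz":0,"wx":0,"wy":0,"wz":0.06},{"hand":0.816,"dx":1.2,"dy":-2.4,"dz":0,"wx":0,"wy":0,"wz":0.06},{"hand":0.816,"dx":1.2,"dy":-2.4,"dz":0,"wx":0,"wy":0,"wz":0.06},{"hand":0.816,"dx":1.2,"dy":-2.4,"dz":0,"wx":0,"wy":0,"wz":0.06},{"hand":0.816,"dx":1.2,"dy":-2.4,"dz":0,"wx":0,"wy":0,"wz":0.06},{"hand":0.816,"dx":1.2,"dy":-2.4,"dz":0,"wx":0,"wy":0,"wz":0.06},{"hand":0.816,"dx":1.2,"dy":-2.4,"dz":0,"wx":0,"wy":0,"wz":0.06}]'
python3 -c "
from m import *
st(); go(-95.6,47.7,200,9)"
```

```text
time_s: 1.1
position: [0.3651, 0.3338, 0.2223]
tcp_rot: [[-0.98, -0.198, -0.001], [-0.198, 0.98, -0.0], [0.001, -0.0, -1.0]]
force: [0.5, -0.0, -0.2]
opening: 0.907
t 1.1 w [365.1 333.8 222.3] c [-131.8  320.8] yaw(c) -7.78 tilt [-0.0006 -0.0004] F [ 0.47 -0.04 -0.22] op 0.907 q [ 29.5  20.3 100.4  -0.   59.3 -72. ]
need cm [ 12.42 -24.6   -2.23] per row [ 1.38  -2.733 -0.247]
```

```bash
python3 -m handwheel '[{"hand":0.816,"dx":1.4,"dy":-2.73,"dz":0,"wx":0,"wy":0,"wz":0.03},{"hand":0.816,"dx":1.4,"dy":-2.73,"dz":0,"wx":0,"wy":0,"wz":0},{"hand":0.816,"dx":1.4,"dy":-2.73,"dz":0,"wx":0,"wy":0,"wz":0},{"hand":0.816,"dx":1.4,"dy":-2.73,"dz":-0.5,"wx":0,"wy":0,"wz":0},{"hand":0.816,"dx":1.4,"dy":-2.73,"dz":-1,"wx":0,"wy":0,"wz":0},{"hand":0.816,"dx":1.4,"dy":-2.73,"dz":-2,"wx":0,"wy":0,"wz":0},{"hand":0.816,"dx":1.4,"dy":-2.73,"dz":-2,"wx":0,"wy":0,"wz":0},{"hand":0.816,"dx":1.3,"dy":-2.73,"dz":-3,"wx":0,"wy":0,"wz":0},{"hand":0.816,"dx":1.3,"dy":-2.73,"dz":-3,"wx":0,"wy":0,"wz":0},{"hand":0.816,"dx":0,"dy":0,"dz":-3,"wx":0,"wy":0,"wz":0}]'
python3 -c "
from m import *
st(); go(-95.6,47.7,60,1)
p,d=vision.capture('side'); cv2.imwrite('pics/s1.png',cv2.resize(p[110:240,170:340,::-1],None,fx=4.6,fy=4.6,interpolation=cv2.INTER_CUBIC))
np.savez('pics/s1.npz',p=p,d=d)"
```

```text
time_s: 2.1
position: [0.4919, 0.0863, 0.0765]
tcp_rot: [[-0.975, -0.222, 0.004], [-0.222, 0.975, -0.001], [-0.004, -0.002, -1.0]]
force: [0.6, 0.3, -0.2]
opening: 0.91
t 2.1 w [491.9  86.3  76.5] c [-93.6  45.3] yaw(c) -6.43 tilt [ 0.0039 -0.0008] F [ 0.56  0.27 -0.21] op 0.91 q [-2.900e+00  3.430e+01  1.072e+02 -1.000e-01  3.820e+01 -1.056e+02]
need cm [-0.27  0.16 -1.65] per row [-0.272  0.158 -1.653]
```

View pics/s1.png

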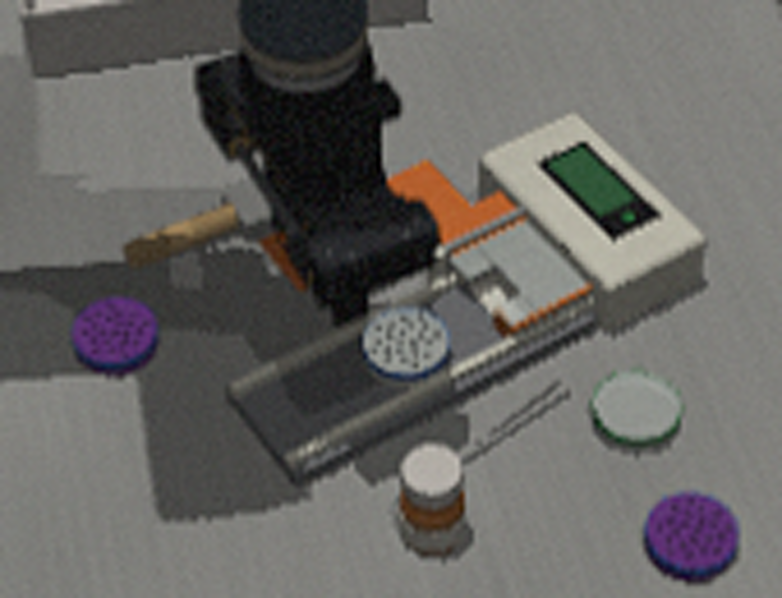

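The near finger's tip shows at zoomed (348,318), behind the dish (407,340). I'll compare it with where the state says the tip should be.

```bash
python3 -c "
from m import *
s=bot.read_state();P=s['position'];R=s['tcp_rot']
for off in(-39.5,-47,-54.5):
  for dz in (0,10):
    Q=P+R@np.array([0,-off if 0 else off,-dz])/1000
    u=proj('side',Q); print(off,dz,(Q*1000).round(),w2c(Q).round(1),((u-[170,110])*4.6).round())
p=np.load('pics/s1.npz')['p'][160:195,225:275,::-1]
cv2.imwrite('pics/s1z.png',cv2.convertScaleAbs(cv2.resize(p,None,fx=14,fy=14,interpolation=cv2.INTER_CUBIC),alpha=2.5))
"
```

```text
-39.5 0 [496.  49.  72.] [-101.9    8.6] [336. 316.]
-39.5 10 [496.  49.  82.] [-101.8    8.6] [336. 306.]
-47 0 [498.  42.  72.] [-102.7    1.2] [341. 324.]
-47 10 [498.  42.  82.] [-102.7    1.2] [341. 314.]
-54.5 0 [499.  34.  72.] [-103.6   -6.3] [347. 333.]
-54.5 10 [500.  34.  82.] [-103.5   -6.3] [346. 322.]
```

View pics/s1z.png

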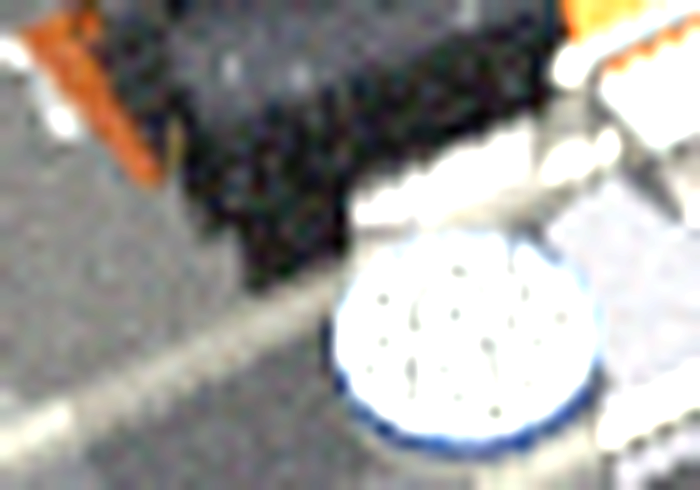

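```bash
python3 -m handwheel '[{"hand":0.816,"dx":0,"dy":0,"dz":-1,"wx":0,"wy":0,"wz":0.008},{"hand":0.816,"dx":0,"dy":0,"dz":-1,"wx":0,"wy":0,"wz":0},{"hand":0.816,"dx":0,"dy":0,"dz":0,"wx":0,"wy":0,"wz":0},{"hand":0.816,"dx":0,"dy":0,"dz":0,"wx":0,"wy":0,"wz":0}]'
python3 -c "
from m import *
st(); go(-95.6,47.7,40,1)
p,d=vision.capture('side'); cv2.imwrite('pics/s2.png',cv2.convertScaleAbs(cv2.resize(p[150:205,210:290,::-1],None,fx=9,fy=9,interpolation=cv2.INTER_CUBIC),alpha=1.6))
"
```

```text
time_s: 2.55
position: [0.4892, 0.0899, 0.0583]
tcp_rot: [[-0.972, -0.234, 0.001], [-0.234, 0.972, -0.0], [-0.001, -0.0, -1.0]]
force: [0.3, 0.4, -0.5]
opening: 0.911
t 2.55 w [489.2  89.9  58.3] c [-95.   49.6] yaw(c) -5.69 tilt [ 0.0012 -0.    ] F [ 0.29  0.43 -0.52] op 0.911 q [  -2.5   36.3  107.9    0.    35.7 -106. ]
need cm [ 0.   -0.2  -1.83] per row [ 0.002 -0.201 -1.826]
```

View pics/s2.png

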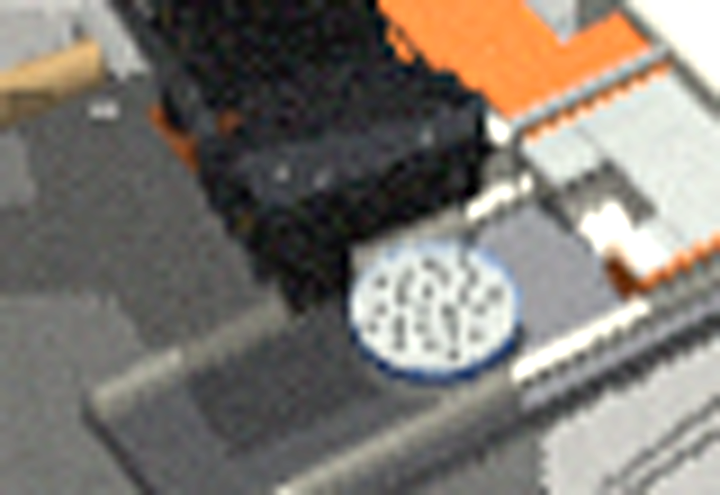

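```bash
python3 -c "
from m import *
for u,v in ((290,310),(350,280)):
  for z in(.055,.06,.065,.07):
    print(u,v,z,w2c(onz('side',210+(u+.5)/9-.5,150+(v+.5)/9-.5,z)).round(1))
st()"
```

```text
290 310 0.055 [-108.2    6.7]
290 310 0.06 [-110.3    3. ]
290 310 0.065 [-112.3   -0.6]
290 310 0.07 [-114.4   -4.3]
350 280 0.055 [-85.5   6.8]
350 280 0.06 [-87.7   3.1]
350 280 0.065 [-89.8  -0.5]
350 280 0.07 [-92.   -4.2]
t 2.6 w [489.4  89.8  58.4] c [-94.8  49.5] yaw(c) -5.69 tilt [ 0.0018 -0.0001] F [-0.08 -0.48 -0.54] op 0.91 q [  -2.5   36.3  107.9    0.    35.7 -106. ]
```

```bash
python3 -m handwheel '[{"hand":0.816,"dx":-0.1,"dy":-0.2,"dz":-0.5,"wx":0,"wy":0,"wz":0},{"hand":0.816,"dx":0,"dy":0,"dz":-0.5,"wx":0,"wy":0,"wz":0},{"hand":0.816,"dx":0,"dy":0,"dz":-0.5,"wx":0,"wy":0,"wz":0},{"hand":0.816,"dx":0,"dy":0,"dz":-0.4,"wx":0,"wy":0,"wz":0},{"hand":0.816,"dx":0,"dy":0,"dz":0,"wx":0,"wy":0,"wz":0},{"hand":0.816,"dx":0,"dy":0,"dz":0,"wx":0,"wy":0,"wz":0}]'
python3 -c "
from m import *
st(); go(-95.6,47.7,30,1)"
python3 -m handwheel '[{"hand":0.816,"dx":0,"dy":0,"dz":-0.4,"wx":0,"wy":0,"wz":0},{"hand":0.816,"dx":0,"dy":0,"dz":-0.4,"wx":0,"wy":0,"wz":0},{"hand":0.816,"dx":0,"dy":0,"dz":0,"wx":0,"wy":0,"wz":0},{"hand":0.816,"dx":0,"dy":0,"dz":0,"wx":0,"wy":0,"wz":0}]'
python3 -c "
from m import *
st()
p,d=vision.capture('side'); cv2.imwrite('pics/s3.png',cv2.convertScaleAbs(cv2.resize(p[150:205,210:290,::-1],None,fx=9,fy=9,interpolation=cv2.INTER_CUBIC),alpha=1.6))
"
```

```text
time_s: 3.2
position: [0.4879, 0.0873, 0.0383]
tcp_rot: [[-0.972, -0.233, -0.0], [-0.233, 0.972, 0.0], [0.0, 0.0, -1.0]]
force: [-0.0, -0.8, 0.5]
opening: 0.907
t 3.2 w [487.9  87.3  38.3] c [-97.1  47.6] yaw(c) -5.76 tilt [-0.0005  0.    ] F [-0.02 -0.77  0.55] op 0.907 q [  -2.8   38.5  108.6    0.    33.  -106.3]
need cm [ 0.14  0.06 -0.83] per row [ 0.137  0.06  -0.83 ]
time_s: 3.6
position: [0.4885, 0.087, 0.0307]
tcp_rot: [[-0.973, -0.233, 0.001], [-0.233, 0.973, -0.0], [-0.001, -0.0, -1.0]]
force: [0.6, -1.6, 5.2]
opening: 0.908
t 3.6 w [488.5  87.   30.7] c [-96.5  47.2] yaw(c) -5.76 tilt [ 0.0011 -0.0002] F [ 0.62 -1.58  5.16] op 0.908 q [  -2.8   39.3  108.7   -0.    31.9 -106.3]
```

View pics/s3.png

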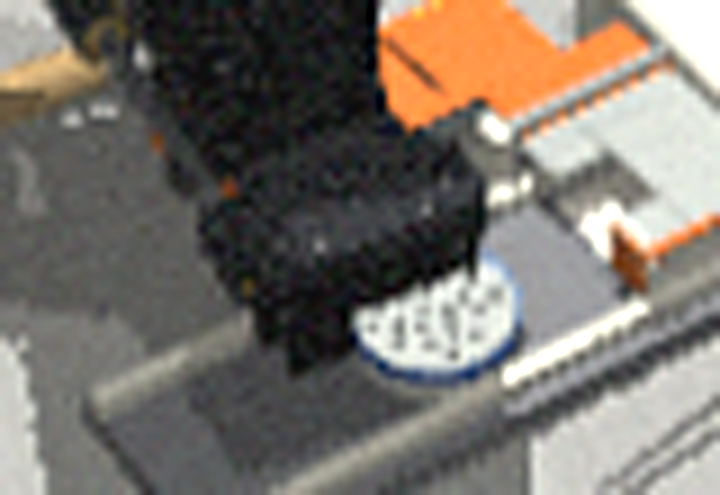

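```bash
python3 -m handwheel '[{"hand":0.816,"dx":0,"dy":0,"dz":-0.3,"wx":0,"wy":0,"wz":0},{"hand":0.816,"dx":0,"dy":0,"dz":-0.2,"wx":0,"wy":0,"wz":0},{"hand":0.816,"dx":0,"dy":0,"dz":0,"wx":0,"wy":0,"wz":0},{"hand":0.816,"dx":0,"dy":0,"dz":0,"wx":0,"wy":0,"wz":0}]'
python3 -c "
from m import *
st()
p,d=vision.capture('side'); cv2.imwrite('pics/s4.png',cv2.convertScaleAbs(cv2.resize(p[140:205,210:305,::-1],None,fx=8,fy=8,interpolation=cv2.INTER_CUBIC),alpha=1.6))
"
```

```text
time_s: 4.05
position: [0.4886, 0.0873, 0.0258]
tcp_rot: [[-0.973, -0.233, 0.001], [-0.233, 0.973, 0.0], [-0.001, -0.0, -1.0]]
force: [0.4, -2.8, 5.7]
opening: 0.908
t 4.05 w [488.6  87.3  25.8] c [-96.4  47.4] yaw(c) -5.77 tilt [0.0013 0.0001] F [ 0.36 -2.81  5.72] op 0.908 q [  -2.8   39.9  108.8    0.    31.2 -106.3]
```

View pics/s4.png

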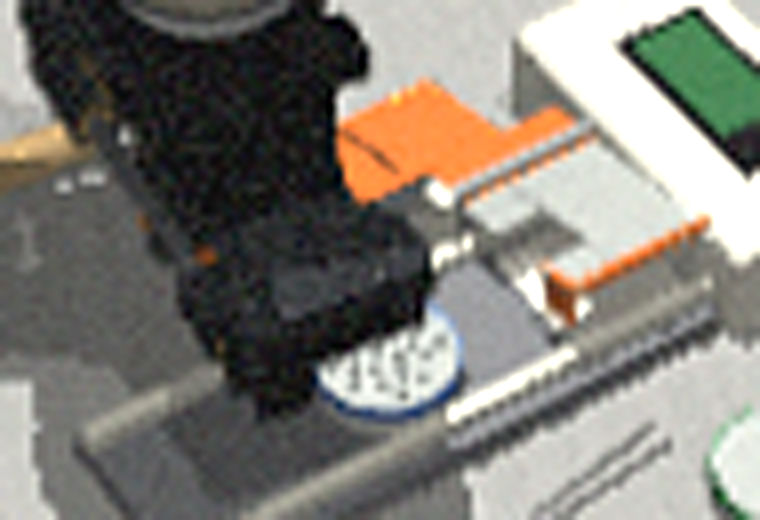

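```bash
python3 -m handwheel '[{"hand":0.816,"dx":0,"dy":0,"dz":-0.2,"wx":0,"wy":0,"wz":0},{"hand":0.816,"dx":0,"dy":0,"dz":-0.2,"wx":0,"wy":0,"wz":0},{"hand":0.816,"dx":0,"dy":0,"dz":0,"wx":0,"wy":0,"wz":0},{"hand":0.816,"dx":0,"dy":0,"dz":0,"wx":0,"wy":0,"wz":0}]'
cat >> m.py <<'E'
def flap(x,y,z,a):
    dy,dz=y-44,z-40; c,s=np.cos(a),np.sin(a)
    return x, 44+dy*c+dz*s, 40+dz*c-dy*s
def pc(n,x,y,z): 
    w=c2w(x,y); return proj(n,[w[0],w[1],z/1000])
E
python3 -c "
from m import *
st()
p,d=vision.capture('side'); cv2.imwrite('pics/s5.png',cv2.convertScaleAbs(cv2.resize(p[140:205,210:305,::-1],None,fx=8,fy=8,interpolation=cv2.INTER_CUBIC),alpha=1.6))
for a in(0,.1,.2,.3,.36,.42):
  print(a,[((pc('side',*flap(*q,a))-[210,140])*8).round() for q in((0,-36,37),(62,-36,37),(0,-30,17),(0,-14,17))])
"
```

```text
time_s: 4.5
position: [0.4885, 0.0874, 0.0218]
tcp_rot: [[-0.973, -0.233, 0.001], [-0.233, 0.973, 0.0], [-0.001, -0.0, -1.0]]
force: [1.4, -0.9, 6.0]
opening: 0.907
t 4.5 w [488.5  87.4  21.8] c [-96.4  47.5] yaw(c) -5.77 tilt [0.0013 0.0002] F [ 1.38 -0.91  5.97] op 0.907 q [  -2.8   40.4  108.8    0.    30.7 -106.3]
0 [array([568., 334.]), array([703., 264.]), array([557., 358.]), array([532., 331.])]
0.1 [array([568., 319.]), array([705., 250.]), array([560., 348.]), array([536., 324.])]
0.2 [array([568., 304.]), array([705., 234.]), array([563., 337.]), array([538., 316.])]
0.3 [array([566., 286.]), array([703., 217.]), array([564., 324.]), array([540., 306.])]
0.36 [array([564., 276.]), array([702., 206.]), array([564., 316.]), array([540., 300.])]
0.42 [array([562., 265.]), array([700., 195.]), array([564., 307.]), array([541., 293.])]
```

View pics/s5.png

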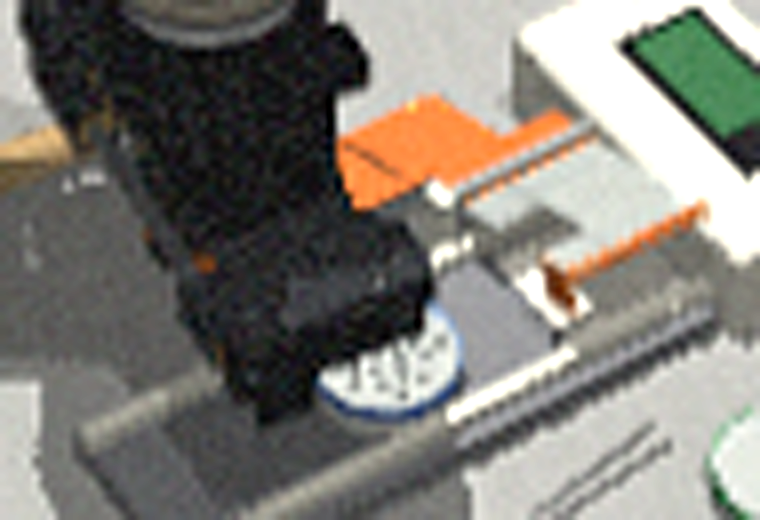

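The flap is open to about 0.36–0.37 rad: the hood corner at (572,277) and skirt bottom at (567,312) match the predictions, and the tip height agrees. I'll go 1 mm lower and start the push.

```bash
python3 -m handwheel '[{"hand":0.816,"dx":0,"dy":0,"dz":-0.1,"wx":0,"wy":0,"wz":0},{"hand":0.816,"dx":0.28,"dy":0.1,"dz":0,"wx":0,"wy":0,"wz":0},{"hand":0.816,"dx":0.28,"dy":0.1,"dz":0,"wx":0,"wy":0,"wz":0},{"hand":0.816,"dx":0.28,"dy":0.1,"dz":0,"wx":0,"wy":0,"wz":0},{"hand":0.816,"dx":0.28,"dy":0.1,"dz":0,"wx":0,"wy":0,"wz":0},{"hand":0.816,"dx":0.28,"dy":0.1,"dz":0,"wx":0,"wy":0,"wz":0},{"hand":0.816,"dx":0.28,"dy":0.1,"dz":0,"wx":0,"wy":0,"wz":0},{"hand":0.816,"dx":0.28,"dy":0.1,"dz":0,"wx":0,"wy":0,"wz":0},{"hand":0.816,"dx":0.28,"dy":0.1,"dz":0,"wx":0,"wy":0,"wz":0},{"hand":0.816,"dx":0,"dy":0,"dz":0,"wx":0,"wy":0,"wz":0}]'
python3 -c "
from m import *
st()
p,d=vision.capture('side'); cv2.imwrite('pics/s6.png',cv2.convertScaleAbs(cv2.resize(p[140:205,210:305,::-1],None,fx=8,fy=8,interpolation=cv2.INTER_CUBIC),alpha=1.6))
"
```

```text
time_s: 5.55
position: [0.5112, 0.0955, 0.0206]
tcp_rot: [[-0.973, -0.233, 0.001], [-0.233, 0.973, 0.0], [-0.001, -0.0, -1.0]]
force: [-2.5, 1.0, 3.9]
opening: 0.912
t 5.55 w [511.2  95.5  20.6] c [-72.3  47.7] yaw(c) -5.76 tilt [0.0013 0.0002] F [-2.51  1.03  3.92] op 0.912 q [  -1.8   41.3  105.4    0.    33.2 -105.2]
```

View pics/s6.png

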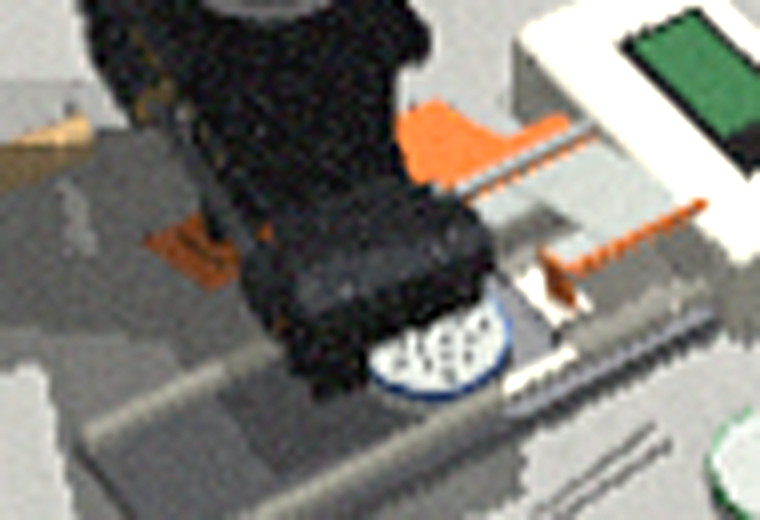

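```bash
python3 -m handwheel '[{"hand":0.816,"dx":0.38,"dy":0.13,"dz":0,"wx":0,"wy":0,"wz":0},{"hand":0.816,"dx":0.38,"dy":0.13,"dz":0,"wx":0,"wy":0,"wz":0},{"hand":0.816,"dx":0.38,"dy":0.13,"dz":0,"wx":0,"wy":0,"wz":0},{"hand":0.816,"dx":0.38,"dy":0.13,"dz":0,"wx":0,"wy":0,"wz":0},{"hand":0.816,"dx":0.38,"dy":0.13,"dz":0,"wx":0,"wy":0,"wz":0},{"hand":0.816,"dx":0.38,"dy":0.13,"dz":0,"wx":0,"wy":0,"wz":0},{"hand":0.816,"dx":0.38,"dy":0.13,"dz":0,"wx":0,"wy":0,"wz":0},{"hand":0.816,"dx":0.38,"dy":0.13,"dz":0,"wx":0,"wy":0,"wz":0},{"hand":0.816,"dx":0.38,"dy":0.13,"dz":0,"wx":0,"wy":0,"wz":0},{"hand":0.816,"dx":0,"dy":0,"dz":0,"wx":0,"wy":0,"wz":0}]'
python3 -c "
from m import *
st()
p,d=vision.capture('side'); cv2.imwrite('pics/s7.png',cv2.convertScaleAbs(cv2.resize(p[140:205,210:305,::-1],None,fx=8,fy=8,interpolation=cv2.INTER_CUBIC),alpha=1.6))
"
```

```text
time_s: 6.6
position: [0.5453, 0.1073, 0.0206]
tcp_rot: [[-0.972, -0.233, 0.001], [-0.233, 0.972, 0.0], [-0.001, 0.0, -1.0]]
force: [-4.0, 0.5, 3.5]
opening: 0.905
t 6.6 w [545.3 107.3  20.6] c [-36.3  47.6] yaw(c) -5.76 tilt [0.0008 0.0003] F [-4.01  0.47  3.54] op 0.905 q [  -0.4   42.6  100.2    0.    37.2 -103.9]
```

View pics/s7.png

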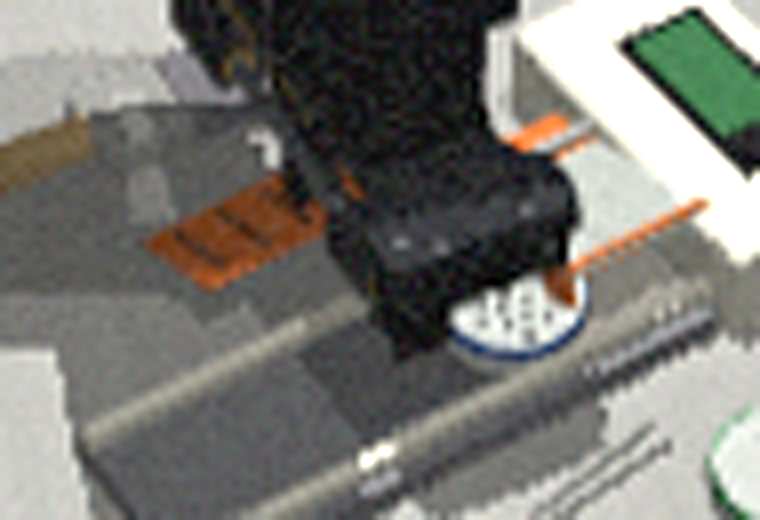

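The dish is passing under the raised skirt at (560,290), and the flap is still open.

```bash
python3 -m handwheel '[{"hand":0.816,"dx":0.33,"dy":0.115,"dz":0,"wx":0,"wy":0,"wz":0},{"hand":0.816,"dx":0.33,"dy":0.115,"dz":0,"wx":0,"wy":0,"wz":0},{"hand":0.816,"dx":0.33,"dy":0.115,"dz":0,"wx":0,"wy":0,"wz":0},{"hand":0.816,"dx":0.33,"dy":0.115,"dz":0,"wx":0,"wy":0,"wz":0},{"hand":0.816,"dx":0.33,"dy":0.115,"dz":0,"wx":0,"wy":0,"wz":0},{"hand":0.816,"dx":0.33,"dy":0.115,"dz":0,"wx":0,"wy":0,"wz":0},{"hand":0.816,"dx":0.33,"dy":0.115,"dz":0,"wx":0,"wy":0,"wz":0},{"hand":0.816,"dx":0.33,"dy":0.115,"dz":0,"wx":0,"wy":0,"wz":0},{"hand":0.816,"dx":0.33,"dy":0.115,"dz":0,"wx":0,"wy":0,"wz":0},{"hand":0.816,"dx":0,"dy":0,"dz":0,"wx":0,"wy":0,"wz":0}]'
python3 -c "
from m import *
st()
p,d=vision.capture('side'); cv2.imwrite('pics/s8.png',cv2.convertScaleAbs(cv2.resize(p[140:205,210:305,::-1],None,fx=8,fy=8,interpolation=cv2.INTER_CUBIC),alpha=1.6))
"
```

```text
time_s: 7.65
position: [0.5753, 0.1176, 0.0206]
tcp_rot: [[-0.973, -0.233, 0.002], [-0.233, 0.973, 0.0], [-0.002, -0.0, -1.0]]
force: [-3.7, 2.2, 3.1]
opening: 0.908
t 7.65 w [575.3 117.6  20.6] c [-4.5 47.4] yaw(c) -5.76 tilt [0.0017 0.0003] F [-3.69  2.15  3.12] op 0.908 q [   0.6   43.9   95.5    0.    40.5 -102.8]
```

View pics/s8.png

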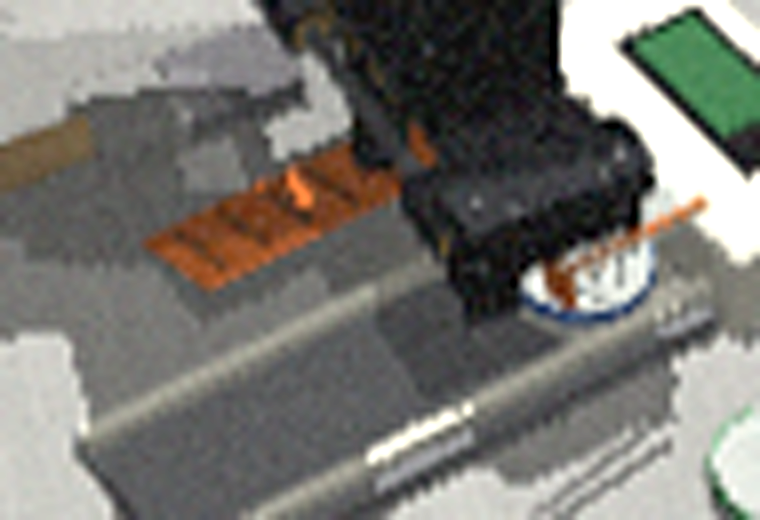

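```bash
python3 -m handwheel '[{"hand":0.816,"dx":0.19,"dy":0.065,"dz":0,"wx":0,"wy":0,"wz":0},{"hand":0.816,"dx":0.19,"dy":0.065,"dz":0,"wx":0,"wy":0,"wz":0},{"hand":0.816,"dx":0.1,"dy":0.035,"dz":0,"wx":0,"wy":0,"wz":0},{"hand":0.816,"dx":0,"dy":0,"dz":0,"wx":0,"wy":0,"wz":0}]' | grep -E 'pos|force'
python3 -m handwheel '[{"hand":0.816,"dx":0.1,"dy":0.035,"dz":0,"wx":0,"wy":0,"wz":0},{"hand":0.816,"dx":0,"dy":0,"dz":0,"wx":0,"wy":0,"wz":0}]' | grep -E 'pos|force'
python3 -m handwheel '[{"hand":0.816,"dx":0.1,"dy":0.035,"dz":0,"wx":0,"wy":0,"wz":0},{"hand":0.816,"dx":0,"dy":0,"dz":0,"wx":0,"wy":0,"wz":0}]' | grep -E 'pos|force'
python3 -c "
from m import *
st()
p,d=vision.capture('side'); cv2.imwrite('pics/s9.png',cv2.convertScaleAbs(cv2.resize(p[140:205,210:305,::-1],None,fx=8,fy=8,interpolation=cv2.INTER_CUBIC),alpha=1.6))
"
```

```text
position: [0.5787, 0.1189, 0.0206]
force: [-4.3, 0.3, 4.9]
position: [0.5797, 0.1193, 0.0205]
force: [-4.3, -0.6, 4.3]
position: [0.5808, 0.1197, 0.0205]
force: [-4.8, 0.1, 3.9]
t 8.5 w [580.8 119.7  20.5] c [ 1.4 47.6] yaw(c) -5.75 tilt [-0.0005 -0.    ] F [-4.79  0.14  3.92] op 0.911 q [   0.9   44.2   94.5   -0.    41.3 -102.6]
```

View pics/s9.png

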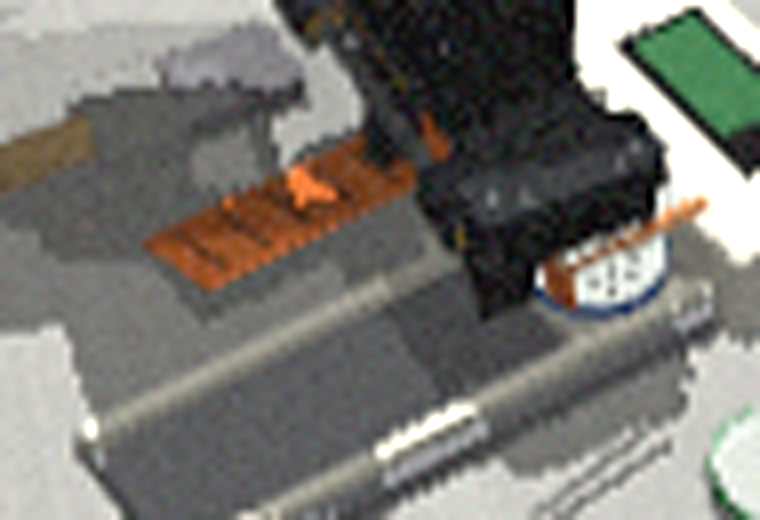

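```bash
python3 -m handwheel '[{"hand":0.816,"dx":0.1,"dy":0.035,"dz":0,"wx":0,"wy":0,"wz":0},{"hand":0.816,"dx":0,"dy":0,"dz":0,"wx":0,"wy":0,"wz":0}]' | grep -E 'pos|force'
python3 -m handwheel '[{"hand":0.816,"dx":0.1,"dy":0.035,"dz":0,"wx":0,"wy":0,"wz":0},{"hand":0.816,"dx":0,"dy":0,"dz":0,"wx":0,"wy":0,"wz":0}]' | grep -E 'pos|force'
python3 -m handwheel '[{"hand":0.816,"dx":0.05,"dy":0.018,"dz":0,"wx":0,"wy":0,"wz":0},{"hand":0.816,"dx":0,"dy":0,"dz":0,"wx":0,"wy":0,"wz":0}]' | grep -E 'pos|force'
```

```text
position: [0.5819, 0.12, 0.0205]
force: [-4.9, 0.4, 3.8]
position: [0.583, 0.1204, 0.0205]
force: [-5.1, 0.9, 5.0]
position: [0.5835, 0.1206, 0.0205]
force: [-4.4, -0.4, 4.7]
```

```bash
for i in 1; do
python3 -m handwheel '[{"hand":0.816,"dx":0.1,"dy":0.035,"dz":0,"wx":0,"wy":0,"wz":0},{"hand":0.816,"dx":0,"dy":0,"dz":0,"wx":0,"wy":0,"wz":0}]' | grep -E 'pos|force'
done
python3 -c "
from m import *
st()
p,d=vision.capture('side'); cv2.imwrite('pics/s10.png',cv2.convertScaleAbs(cv2.resize(p[150:200,255:305,::-1],None,fx=12,fy=12,interpolation=cv2.INTER_CUBIC),alpha=1.6))
for x in(36,33,30):
  print(x,[((pc('side',x+28*np.cos(a),28*np.sin(a),31)-[255,150])*12).round() for a in np.radians([0,-45,-90,-135])])
print('stop edge',[((pc('side',64,y,z)-[255,150])*12).round() for y,z in((-50,48),(-50,15),(-30,15))])
"
```

```text
position: [0.5838, 0.1207, 0.0205]
force: [-6.0, -0.9, 5.3]
t 9.35 w [583.8 120.7  20.5] c [ 4.6 47.6] yaw(c) -5.77 tilt [-0.0017 -0.0003] F [-6.   -0.93  5.3 ] op 0.909 q [   1.    44.4   94.    -0.    41.7 -102.5]
36 [array([436., 199.]), array([455., 261.]), array([411., 315.]), array([327., 327.])]
33 [array([426., 204.]), array([446., 266.]), array([401., 320.]), array([317., 332.])]
30 [array([416., 209.]), array([436., 271.]), array([391., 325.]), array([307., 337.])]
stop edge [array([558., 279.]), array([549., 365.]), array([502., 315.])]
```

View pics/s10.png

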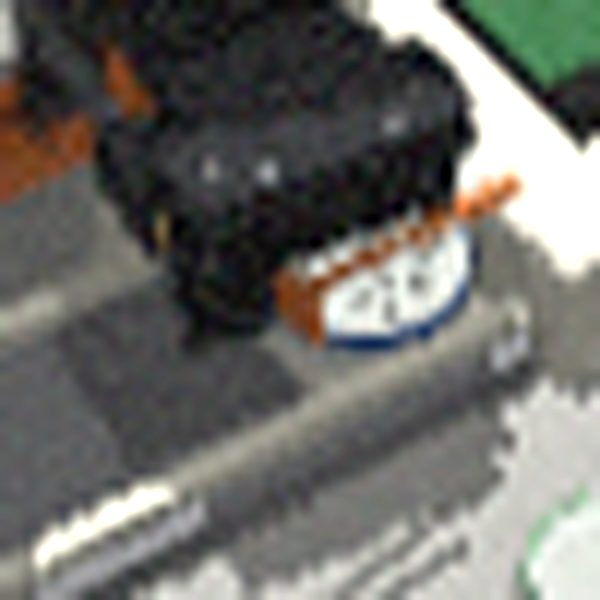

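```bash
python3 -m handwheel '[{"hand":0.816,"dx":0.1,"dy":0.035,"dz":0,"wx":0,"wy":0,"wz":0},{"hand":0.816,"dx":0,"dy":0,"dz":0,"wx":0,"wy":0,"wz":0}]' | grep -E 'pos|force'
python3 -m handwheel '[{"hand":0.816,"dx":0.05,"dy":0.018,"dz":0,"wx":0,"wy":0,"wz":0},{"hand":0.816,"dx":0,"dy":0,"dz":0,"wx":0,"wy":0,"wz":0}]' | grep -E 'pos|force'
```

```text
position: [0.5839, 0.1208, 0.0205]
force: [-7.3, -1.9, 6.1]
position: [0.5839, 0.1208, 0.0205]
force: [-8.2, -1.9, 7.7]
```

The tool has stalled while the push force keeps rising, which means the dish is against the stop. I'll back the pushing finger out with the flap still held, then check the dish.

```bash
python3 -m handwheel '[{"hand":0.816,"dx":-0.15,"dy":-0.05,"dz":0,"wx":0,"wy":0,"wz":0},{"hand":0.816,"dx":-0.3,"dy":-0.105,"dz":0,"wx":0,"wy":0,"wz":0},{"hand":0.816,"dx":-0.38,"dy":-0.13,"dz":0,"wx":0,"wy":0,"wz":0},{"hand":0.816,"dx":-0.38,"dy":-0.13,"dz":0,"wx":0,"wy":0,"wz":0},{"hand":0.816,"dx":-0.38,"dy":-0.13,"dz":0,"wx":0,"wy":0,"wz":0},{"hand":0.816,"dx":-0.38,"dy":-0.13,"dz":0,"wx":0,"wy":0,"wz":0},{"hand":0.816,"dx":-0.38,"dy":-0.13,"dz":0,"wx":0,"wy":0,"wz":0},{"hand":0.816,"dx":-0.38,"dy":-0.13,"dz":0,"wx":0,"wy":0,"wz":0},{"hand":0.816,"dx":-0.38,"dy":-0.13,"dz":0,"wx":0,"wy":0,"wz":0},{"hand":0.816,"dx":-0.38,"dy":-0.13,"dz":0,"wx":0,"wy":0,"wz":0}]' | grep -E 'pos|force'
python3 -c "
from m import *
st()
p,d=vision.capture('side'); cv2.imwrite('pics/s11.png',cv2.convertScaleAbs(cv2.resize(p[150:200,255:305,::-1],None,fx=12,fy=12,interpolation=cv2.INTER_CUBIC),alpha=1.6))
p,d=vision.capture('top'); cv2.imwrite('pics/t11.png',cv2.convertScaleAbs(cv2.resize(p[100:180,190:290,::-1],None,fx=7,fy=7,interpolation=cv2.INTER_CUBIC),alpha=1.3))
"
```

```text
position: [0.5507, 0.1093, 0.0205]
force: [2.8, 3.4, 4.0]
t 10.8 w [550.7 109.3  20.5] c [-30.4  47.7] yaw(c) -5.76 tilt [-0.0002 -0.    ] F [2.83 3.45 3.96] op 0.906 q [  -0.2   42.9   99.3   -0.    37.9 -103.6]
```

View pics/s11.png

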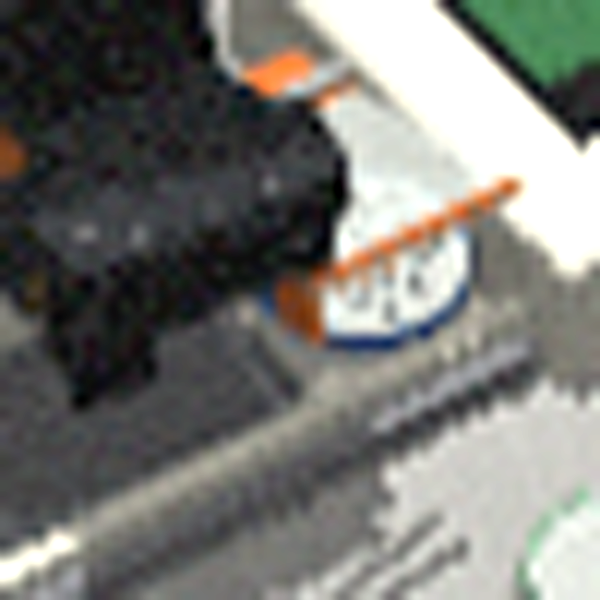

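View pics/t11.png

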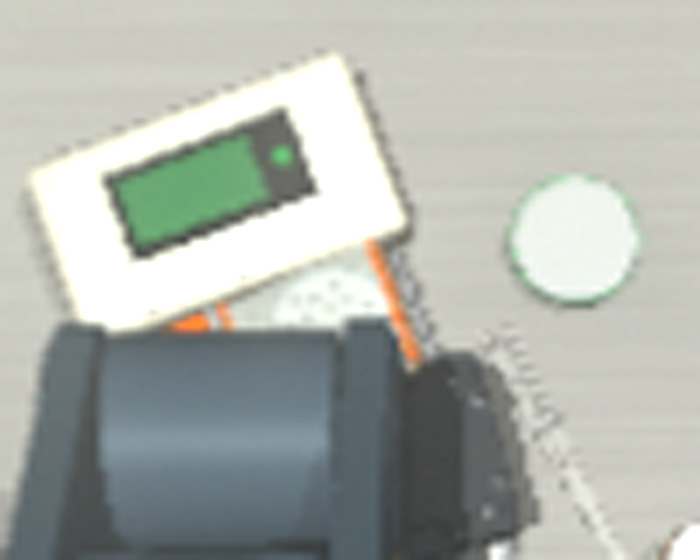

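The dish stayed put: its rim is still at (470,250) in the side view. I'll let the flap close gently by rising straight up.

```bash
python3 -m handwheel '[{"hand":0.816,"dx":0,"dy":0,"dz":0.2,"wx":0,"wy":0,"wz":0},{"hand":0.816,"dx":0,"dy":0,"dz":0.2,"wx":0,"wy":0,"wz":0},{"hand":0.816,"dx":0,"dy":0,"dz":0.2,"wx":0,"wy":0,"wz":0},{"hand":0.816,"dx":0,"dy":0,"dz":0.2,"wx":0,"wy":0,"wz":0},{"hand":0.816,"dx":0,"dy":0,"dz":0.2,"wx":0,"wy":0,"wz":0},{"hand":0.816,"dx":0,"dy":0,"dz":0.2,"wx":0,"wy":0,"wz":0},{"hand":0.816,"dx":0,"dy":0,"dz":0.2,"wx":0,"wy":0,"wz":0},{"hand":0.816,"dx":0,"dy":0,"dz":0.2,"wx":0,"wy":0,"wz":0},{"hand":0.816,"dx":0,"dy":0,"dz":0.2,"wx":0,"wy":0,"wz":0},{"hand":0.816,"dx":0,"dy":0,"dz":0.5,"wx":0,"wy":0,"wz":0}]' | grep -E 'pos|force'
python3 -m handwheel '[{"hand":0.816,"dx":0,"dy":0,"dz":1,"wx":0,"wy":0,"wz":0},{"hand":0.816,"dx":0,"dy":0,"dz":2,"wx":0,"wy":0,"wz":0},{"hand":0.816,"dx":0,"dy":0,"dz":3,"wx":0,"wy":0,"wz":0},{"hand":0.816,"dx":0,"dy":0,"dz":3,"wx":0,"wy":0,"wz":0},{"hand":0.816,"dx":0,"dy":0,"dz":3,"wx":0,"wy":0,"wz":0},{"hand":0.816,"dx":-1.5,"dy":2,"dz":3,"wx":0,"wy":0,"wz":0},{"hand":0.816,"dx":-2,"dy":3,"dz":1,"wx":0,"wy":0,"wz":0},{"hand":0.816,"dx":-2,"dy":3,"dz":0,"wx":0,"wy":0,"wz":0},{"hand":0.816,"dx":-2,"dy":3,"dz":0,"wx":0,"wy":0,"wz":0},{"hand":0.816,"dx":-2,"dy":3,"dz":0,"wx":0,"wy":0,"wz":0}]' | grep -E 'pos|force'
python3 -m handwheel '[{"hand":0.816,"dx":-1.5,"dy":3,"dz":0,"wx":0,"wy":0,"wz":0},{"hand":0.816,"dx":-1,"dy":3,"dz":0,"wx":0,"wy":0,"wz":0},{"hand":0.816,"dx":-1,"dy":3,"dz":0,"wx":0,"wy":0,"wz":0},{"hand":0.816,"dx":-1,"dy":3,"dz":0,"wx":0,"wy":0,"wz":0},{"hand":0.816,"dx":-1,"dy":3,"dz":0,"wx":0,"wy":0,"wz":0},{"hand":0.816,"dx":-1,"dy":3,"dz":0,"wx":0,"wy":0,"wz":0},{"hand":0.816,"dx":-1,"dy":3,"dz":0,"wx":0,"wy":0,"wz":0},{"hand":0.816,"dx":0,"dy":0,"dz":0,"wx":0,"wy":0,"wz":0},{"hand":0.816,"dx":0,"dy":0,"dz":0,"wx":0,"wy":0,"wz":0}]' | grep -E 'pos|force'
python3 -c "
from m import *
st()
p,d=vision.capture('side'); cv2.imwrite('pics/s12.png',cv2.convertScaleAbs(cv2.resize(p[130:240,190:340,::-1],None,fx=5,fy=5,interpolation=cv2.INTER_CUBIC),alpha=1.3)); np.savez('pics/s12.npz',p=p)
p,d=vision.capture('top'); cv2.imwrite('pics/t12.png',cv2.resize(p[100:245,175:320,::-1],None,fx=4.1,fy=4.1,interpolation=cv2.INTER_CUBIC)); np.savez('pics/t12.npz',p=p)
"
```

```text
position: [0.5518, 0.1089, 0.0434]
force: [-0.3, 0.5, -0.4]
position: [0.4559, 0.2503, 0.2046]
force: [0.8, 0.6, 1.1]
position: [0.381, 0.4596, 0.2039]
force: [0.9, 0.2, -0.3]
t 13.8 w [381.  459.6 203.9] c [-75.3 434.4] yaw(c) -5.66 tilt [ 0.0009 -0.0004] F [ 0.92  0.17 -0.27] op 0.906 q [ 39.7  29.3  87.4  -0.1  63.3 -63.9]
```

View pics/s12.png

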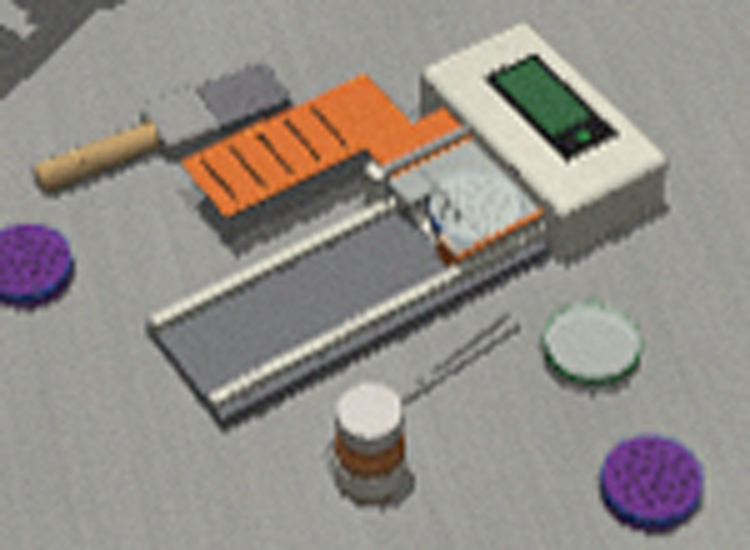

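View pics/t12.png

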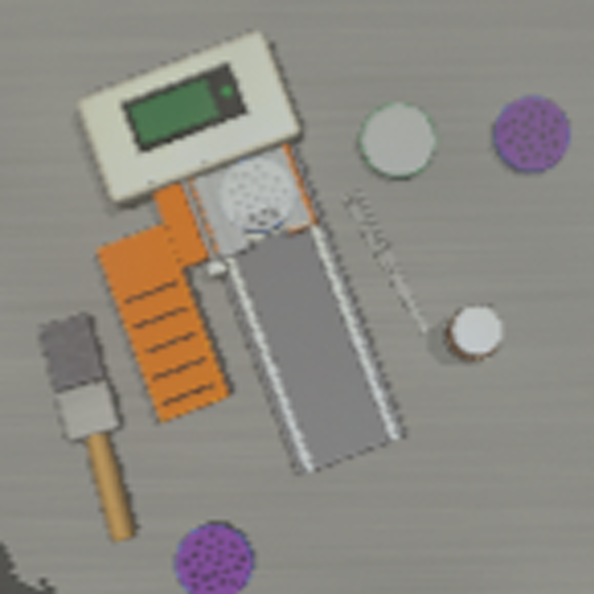

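The flap is closed, with hood and paddle back at their original pixels. The dish shows under the hood at about (259,194), and the bystanders look unmoved. I'll check the numbers.

```bash
python3 -c "
from m import *
Z=lambda u,v:((u+.5)/4.1-.5+175,(v+.5)/4.1-.5+100)
print('centre',w2c(onz('top',*Z(259,194),.031)).round(1),'rear rim',w2c(onz('top',*Z(266,233),.031)).round(1))
for n in(('top0','t12'),('side0','s12')):
  a,b=[cv2.GaussianBlur(np.load(f'pics/{k}.npz')['p'],(3,3),0).astype(int) for k in n]
  m=(abs(a-b).max(2)>45).astype(np.uint8); k,l,s,c=cv2.connectedComponentsWithStats(m)
  print(n,[(s[i].tolist(),c[i].round().tolist()) for i in range(1,k) if s[i,4]>6])
"
```

```text
centre [36.6 -1.7] rear rim [7.5 3.4]
('top0', 't12') [([237, 155, 6, 2, 8], [239.0, 156.0]), ([0, 197, 134, 187, 13479], [56.0, 297.0]), ([138, 198, 87, 94, 2969], [177.0, 254.0]), ([127, 244, 6, 4, 10], [130.0, 246.0]), ([110, 248, 63, 64, 1464], [141.0, 280.0]), ([85, 251, 20, 21, 257], [94.0, 260.0]), ([119, 265, 3, 5, 10], [120.0, 267.0]), ([34, 285, 14, 7, 28], [39.0, 288.0]), ([27, 291, 23, 20, 224], [37.0, 300.0]), ([197, 295, 14, 18, 119], [204.0, 303.0]), ([272, 307, 18, 14, 104], [281.0, 313.0]), ([39, 309, 5, 6, 16], [41.0, 312.0]), ([45, 316, 13, 9, 34], [50.0, 320.0]), ([193, 317, 46, 57, 628], [213.0, 344.0]), ([150, 318, 46, 66, 943], [170.0, 348.0]), ([303, 329, 11, 17, 75], [308.0, 336.0]), ([38, 351, 5, 10, 31], [40.0, 355.0]), ([305, 356, 10, 11, 28], [310.0, 361.0]), ([308, 370, 13, 14, 119], [314.0, 378.0])]
('side0', 's12') [([3, 0, 21, 29, 200], [13.0, 11.0]), ([2, 20, 26, 48, 410], [13.0, 46.0]), ([170, 50, 28, 24, 313], [184.0, 59.0]), ([2, 57, 25, 65, 1014], [14.0, 90.0]), ([153, 88, 8, 5, 20], [156.0, 89.0]), ([151, 98, 16, 11, 109], [159.0, 102.0]), ([179, 99, 24, 12, 201], [190.0, 105.0]), ([122, 111, 51, 42, 719], [146.0, 134.0]), ([20, 123, 9, 22, 77], [23.0, 136.0]), ([140, 122, 80, 68, 1819], [171.0, 154.0]), ([62, 148, 50, 38, 559], [86.0, 163.0]), ([276, 173, 3, 4, 11], [277.0, 175.0]), ([122, 175, 15, 8, 61], [129.0, 179.0]), ([90, 176, 24, 18, 195], [100.0, 183.0]), ([12, 188, 7, 8, 32], [14.0, 192.0]), ([7, 214, 33, 33, 556], [22.0, 232.0]), ([114, 237, 14, 13, 90], [121.0, 243.0]), ([86, 269, 19, 10, 93], [95.0, 273.0])]
```

The dish is at counter x of about 36.6, with its rear rim at 7.5 (target 36 and 8). The only image changes are the dish, the arm and its shadows, so I'm handing in.

```bash
python3 -c "
from rig import hand_in
print(hand_in())"
```

```text
the job is handed in; nothing more can be done
None
```

The blue-rimmed dish is loaded in the seed counter, the flap is closed over it, and the job is handed in at about 14 s of the 51 s limit.

- **How it went:** With the gripper at about 79 mm, one fingertip pressed the paddle and held the flap at about 0.36–0.39 rad. The other pushed the dish along the lane until the tool stalled and the push force rose to about 8 N. I drew the pushing finger back with the flap still held. Then I rose slowly so the flap closed, and moved clear.
- **Final position:** The dish centre is at counter x of about 36.6 mm, y of about -1.7 mm, and its rear rim is at about 7.5 mm. The target was x 36 mm and 8 mm, so both are within the roughly 2 mm camera accuracy.
- **Flap and bystanders:** Hood, skirt and paddle look back in their closed positions. Comparing pictures from before and after shows no changes beyond the dish, the arm and its shadows.
- **Disagreements:** The finger stalled about 1.5–2 mm further in than predicted, which is within the calibration error. An early picture suggested the open fingertips sat about 10 mm above the reported tool point. Pressing the paddle ruled that out.
- **Refused moves:** The first two move calls were rejected as invalid input because each row needs all seven numbers. The arm did not move.

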